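# Close the striker holder

### The job

Take the wooden cover plate off its sloped rest by the handle and lower it gently over the two steel pins of the striker holder, until it lies flush on the holder's top, and only then let go. The strip with the pins may sit a little off centre along the holder, so feel for it; do not drop or force the cover, and leave everything else standing where it is.

Things in the scene. Friction and masses are not known exactly. Their poses are not given: they have to be found in the camera images.
- cover: light wooden plate, 76 (x) x 176 (y) x 10 mm, 0.18 to 0.35 kg, the same either way round; two 15 mm through holes on its y axis at y = -70 and +70 mm; upright bar handle on its top. Origin: centre of the underside; z out of the top. Starts tilted 32 degrees on the sloped rest, one long edge against the lip
- cover_grip (a point): point in the cover's bar handle, 35 mm over the plate's underside, axes as the cover's. The handle is centred, 20 mm thick (x), 70 mm long (y), 40 mm high above the plate (its top 50 mm over the underside)
- rest: fixed wooden rest, 125 mm deep, 200 mm wide, about 95 mm tall; its slope rises at 32 degrees towards its own +x (away from the robot), with a lip 8 mm high along the low edge. Origin: centre of its underside, on the board; z up, y along its width
- holder: fixed dark silicone holder, 80 (x) x 200 (y) x 45 mm, five slots, each with a white striker on edge just below the flat top. Origin: centre of its underside; z up. Near its two ends an upright steel pin stands on its y axis. The board's playing surface, on which all stands, is at z = 15 mm
- holder_top (a point): centre of the holder's flat top, axes as the holder's. Pins: 12 mm across, 1.5 mm chamfer, 18 mm high above the top, 140 mm apart on one strip, at y = -70 and +70 mm plus a common shift along y of up to 10 mm either way that differs each time and is not reported: see or feel it. The strip does not give to pushes under 40 N
- pot: white ceramic pen pot with three pencils fixed in it, 76 mm across, 95 mm tall (pencils to about 155 mm); loose, to be left alone; origin: centre of its underside, z up
- vial: clear plastic twist-cap vial, 36 mm across, 85 mm tall; loose, to be left alone; origin: centre of its underside, z up
- tumbler: open steel tumbler, 72 mm across, 110 mm tall; loose, to be left alone; origin: centre of its underside, z up
- domino_box: closed wooden domino box, 65 x 172 x 43 mm; loose, to be left alone; origin: centre of its underside, z up
- coins: stack of five carrom coins (one piece), 32 mm across, 37 mm tall; loose, to be left alone; origin: centre of its underside, z up
- powder_jar: cardboard powder tin, 60 mm across, 75 mm tall; loose, to be left alone; origin: centre of its underside, z up
Things that resemble listed ones, but are neither listed nor needed, are in the scene too. Of the things that look like the cover, the smaller one is meant.

How it is judged:
By the outcome, as a careful person would: the job done as asked, in the order asked, and still so for the second after the job is handed in, with the robot touching nothing.
It also fails if it takes over 45 s, if anything falls off the work surface, if the arm or the gripper's body presses on something with over 40 N, if the wrist force passes 120 N, or if a joint passes its speed limit or range.

### The arm

A 6-joint arm with a two-finger parallel gripper is mounted at the origin on the work surface. World frame = base frame: x ahead of the robot, y to its left, z up, the work surface at z = 0. Lengths are in m, angles in rad, forces in N, time in s.
With the tool pointing down it reaches from about 0.4 to 0.925 m from the base axis. Payload 12.5 kg.
Tool frame: the origin (TCP) lies between the finger pads; the fingertips stand ahead of it and the grasp point (between the pads) lies 5 mm behind it (arm.tips_ahead is the z of the fingertips in the tool frame, in m); z points along the fingers, y is the line along which they close (so a half turn about z gives the same grasp; the last joint's range is limited). The gripper opens to 95 mm and grips with 3 to 60 N. Pads are 20 mm wide; open, the fingers measure 119 mm over their backs; the gripper's body (75 mm by 180 mm) begins 59 mm behind the grasp point.
Start: joints at [0.994, 0.491, 1.559, -0, 1.092, -0.106], TCP at [0.283, 0.557, 0.229] pointing down, gripper open.
Joint ranges: [-3.1, 3.1], [-0.84, 2.19], [0.05, 2.79], [-1.13, 4.28], [0.06, 2.93], [-2.69, 2.69]. Speed limits (rad/s): [2.22, 2.22, 2.79, 3.14, 3.14, 3.14].

### API

Orientations are given as a unit quaternion [x, y, z, w].
In Python, from station import arm gives the robot as it stands.
- The arm moves only by the tool jog_arm, never from a script. Its argument "moves" is a list of rows, each a list of 7 numbers: the shift along the world's x, y, z as a fraction of full scale, then the turn, a rotation vector about the world's x, y, z as a fraction of full scale, then the finger opening in mm, from 0 to 95.1. A call has exactly 8 rows; each row shifts and turns the commanded pose from where the row before left it; what a row does not reach is not made up. Full scale, the value 1, is 250 mm for a shift and pi/2 rad for a turn. A row lasts 1/10 s, in which the tool goes at most 50 mm and 8.59 degrees, less where a joint would pass 70% of its speed; a pose out of reach is approached as far as the arm can. A call with a number of a shift or a turn outside -1 to 1 is refused whole. A call with a gripper value outside its range is refused whole. The fingers move at their own pace and stop on an object; "newtons" is the grip in N (left out, the last holds). Time passes only in rows, so rows that do not move let the fingers close, or fill a call up. It gives the time, the measured TCP pose, the force, the opening and the grip force at its end, in the units of the state.
- arm.read_state(): the state, without advancing time (a new reading comes with each control period).
- arm.read_camera(name): name is "scene" or "top"; returns a dict with "frame" (480x640x3 uint8, blue, green, red), "z_map" (480x640 float32, m along the optical axis (not along the pixel's ray), 0 where there is no reading), "fx", "fy", "cx", "cy" (pixels), "distortion" ([k1, k2, p1, p2, k3] as OpenCV has them; the pictures are not rectified), "xyz" and "orientation" of the camera in the world. Camera axes: x right, y up, looking along -z (the intrinsics and any distortion apply to the point x, -y, -z); pixel columns grow to the right and rows downward; lengths in m; the calibration is good to about 2 mm. A picture is of the moment at which its call begins.
- arm.hand_in(): hands the job in; it is judged then, once.
The state is a dict: "clock": time; "qpos": joint angles; "qd": joint speeds; "joint_torque": joint torques, N m; "tcp_pos": TCP position; "tcp_rot": TCP orientation; "contact_force": force on the tool from outside, world axes, zero at the start; "ft_torque": the same for the moment, N m; "grip_width": finger opening in m; "grasp_force": force on a finger pad.
Only numpy, scipy, OpenCV 4.12 (cv2) and the standard library are available. Lean on these libraries where they do the work, as an engineer would, in place of code of your own. Each camera call takes 0.05 s, during which the arm holds its last target. There are 200 camera calls.

## Working session

There is one attempt and no reset: what is moved stays moved. The work goes in short steps, Python scripts to look and compute and a tool call to move; the robot and the scene stay as the last step left them, time stands still between calls to the robot, and variables do not carry over. Pictures are saved under pics/ and viewed, at most 10 in all, crops included, and the job is handed in when it is done.

Besides the shell and the picture viewer there is one more tool, called after "Call:" as name(argument=value, ...), one argument or row to a line, values as JSON. jog_arm: Moves the arm, as the interface text tells. Shift numbers are shares of 250 mm and turn numbers shares of pi/2 rad, none past 1 either way. Its arguments: {"type":"object","properties":{"moves":{"type":"array"},"newtons":{"type":"number"}},"required":["moves"]}

```bash
mkdir -p pics; ls
cat > h.py <<'E'
import numpy as np, cv2
from scipy.spatial.transform import Rotation as R
from station import arm
def grab(n):
    c=arm.read_camera(n); np.savez('pics/%s.npz'%n,**c); return c
def load(n): return dict(np.load('pics/%s.npz'%n))
def ray(c,uv):
    K=np.array([[c['fx'],0,c['cx']],[0,c['fy'],c['cy']],[0,0,1]],float)
    p=cv2.undistortPoints(np.asarray(uv,float).reshape(-1,1,2),K,np.array(c['distortion'],float)).reshape(-1,2)
    return np.c_[p[:,0],-p[:,1],-np.ones(len(p))]
def toworld(c,uv,d):
    return R.from_quat(c['orientation']).apply(ray(c,uv)*np.asarray(d).reshape(-1,1))+c['xyz']
def onplane(c,uv,z):
    v=R.from_quat(c['orientation']).apply(ray(c,uv)); return c['xyz']+v*((z-c['xyz'][2])/v[:,2])[:,None]
def cloud(c):
    v,u=np.nonzero(c['z_map']>0); return np.c_[u,v],toworld(c,np.c_[u,v],c['z_map'][v,u])
E
python3 - <<'E'
from h import *
for n in('scene','top'):
    c=grab(n); cv2.imwrite(f'pics/{n}0.png',c['frame']); print(n,c['xyz'],c['orientation'],c['fx'],c['distortion'])
print(arm.read_state(), arm.tips_ahead)
E
```

```text
pics
scene [1.5573424  0.07346854 0.93179243] [0.27220773 0.32539444 0.71185166 0.55972192] 507.03423594246533 [-0.03969824  0.          0.          0.          0.        ]
top [ 0.3551529  -0.10984641  1.63190782] [-0.05462585  0.05108764  0.7070302  -0.70321715] 602.1628274120859 [-0.00748041  0.          0.          0.          0.        ]
{'clock': 0.1, 'qpos': array([ 9.94436120e-01,  4.91478268e-01,  1.55937903e+00, -6.26493043e-06,
        1.09171172e+00, -1.05587137e-01]), 'qd': array([ 0.00152442, -0.00177601, -0.00066835,  0.00070331,  0.00052509,
       -0.00053435]), 'joint_torque': array([ 3.59750324e-03, -6.13627052e+01, -2.58603662e+01,  6.94531482e-02,
        4.70404595e-02, -6.73028080e-05]), 'tcp_pos': array([0.28334879, 0.55685572, 0.2281365 ]), 'tcp_rot': array([ 2.33217445e-01,  9.72424488e-01, -4.61006117e-04, -1.60631208e-04]), 'contact_force': array([ 0.2891728 ,  0.04284107, -0.26768735]), 'ft_torque': array([-0.02129599,  0.0127914 ,  0.01469214]), 'grasp_force': 0.0, 'grip_width': 0.0950900168487248} 0.014
```

View pics/scene0.png

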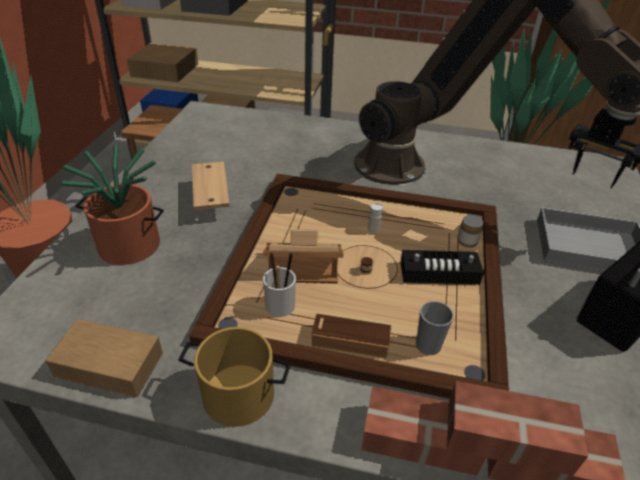

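View pics/top0.png

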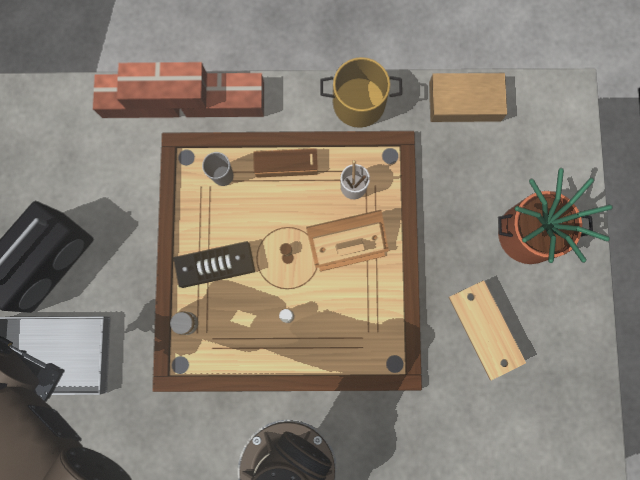

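The images show two cover-like things. One is the plate with a handle on the rest, at top (347,240) and scene (303,262). The other is a plain plate lying on the table with two holes and no handle, at top (490,328) and scene (210,187). The plate on the rest fits the description, and I'll confirm that by size and in a crop. The holder is at top (215,264).

Run:
```python
from h import *
c=load('top'); f=c['frame']
a=cv2.resize(f[195:295,165:395],None,fx=3.4,fy=3.4,interpolation=cv2.INTER_CUBIC)
s=load('scene');b=cv2.resize(s['frame'][225:295,255:495],(782,228),interpolation=cv2.INTER_CUBIC)
cv2.imwrite('pics/crop1.png',np.vstack([a,b]))
uv,P=cloud(c)
def at(u,v): 
    i=np.argmin(((uv-[u,v])**2).sum(1)); return P[i].round(4)
print('board',at(240,200),'table',at(450,200))
# big plate size
m=(abs(uv[:,0]-490)<60)&(abs(uv[:,1]-328)<70)&(P[:,2]>.006)&(P[:,2]<.04)
q=P[m]; print('decoy',cv2.minAreaRect(q[:,:2].astype(np.float32)),np.median(q[:,2]))
# holder
m=(abs(uv[:,0]-215)<50)&(abs(uv[:,1]-264)<35)&(P[:,2]>.045)
q=P[m]; print('holder',cv2.minAreaRect(q[:,:2].astype(np.float32)),np.median(q[:,2]),q[:,2].max(),len(q))
g=q[q[:,2]>.068]; print(g.round(4)[:60])
# slope
m=(abs(uv[:,0]-347)<50)&(abs(uv[:,1]-240)<40)&(P[:,2]>.03)
q=P[m];u=uv[m]
best=0
rng=np.random.default_rng(0)
for _ in range(500):
    t=q[rng.choice(len(q),3,False)]; n=np.cross(t[1]-t[0],t[2]-t[0]); n/=np.linalg.norm(n)+1e-12
    k=abs((q-t[0])@n)<.003
    if k.sum()>best and abs(n[2])<.95: best=k.sum();K=k
o=q[K].mean(0);n=np.linalg.svd(q[K]-o)[2][2];n*=np.sign(n[2])
print('plane',o,n,np.degrees(np.arccos(n[2])),'yaw',np.degrees(np.arctan2(-n[1],-n[0])),K.sum(),len(q))
ez=n; ex=np.array([0,0,1.])-n*n[2]; ex/=np.linalg.norm(ex); ey=np.cross(ez,ex)
L=(q-o)@np.c_[ex,ey,ez]
print('plane ext',np.percentile(L[K],[0,1,99,100],axis=0).round(4).tolist())
h=L[(L[:,2]>.03)]; print('handle',len(h),cv2.minAreaRect(h[:,:2].astype(np.float32)),h.min(0),h.max(0))
hc=o+np.c_[ex,ey,ez]@((np.percentile(h,2,axis=0)+np.percentile(h,98,axis=0))/2);print('hc',hc)
print(ex,ey)
```

```text
board [0.7156 0.1297 0.017 ] table [ 7.157e-01 -4.493e-01  4.000e-04]
decoy ((0.3670317232608795, -0.5438814759254456), (0.3208569884300232, 0.3685051500797272), 88.6164321899414) 0.00732773124288677
holder ((0.5361043810844421, 0.19324424862861633), (0.08169293403625488, 0.20197246968746185), 12.113369941711426) 0.05847045639803006 0.08570129246735214 1965
[[0.5808 0.1462 0.0691]
 [0.5699 0.1197 0.0699]
 [0.5559 0.129  0.0762]
 [0.5551 0.1254 0.0823]
 [0.5543 0.1327 0.0685]
 [0.5532 0.1288 0.0771]
 [0.5535 0.1266 0.0745]
 [0.5539 0.1245 0.0711]
 [0.5542 0.1222 0.0686]
 [0.5511 0.1319 0.0733]
 [0.5504 0.1285 0.0786]
 [0.5512 0.1269 0.0723]
 [0.5505 0.1235 0.0771]
 [0.5503 0.1207 0.0786]
 [0.5478 0.1311 0.0787]
 [0.5486 0.1296 0.0715]
 [0.5483 0.1266 0.0741]
 [0.5481 0.1238 0.0753]
 [0.5482 0.1213 0.0744]
 [0.5454 0.1287 0.0766]
 [0.5462 0.1272 0.0695]
 [0.5452 0.1234 0.0777]
 [0.5462 0.0959 0.0683]
 [0.5437 0.1116 0.0682]
 [0.5367 0.2844 0.0683]
 [0.5363 0.2395 0.0697]
 [0.5251 0.2661 0.0777]
 [0.5245 0.2623 0.0826]
 [0.5242 0.259  0.0857]
 [0.5255 0.2592 0.0739]
 [0.5228 0.2692 0.07
[... 508 characters left out ...]
 [0.5149 0.132  0.0686]
 [0.5103 0.2548 0.0682]
 [0.4993 0.1759 0.0696]
 [0.4945 0.2617 0.0703]
 [0.4841 0.2666 0.0704]]
plane [ 0.59796742 -0.16000409  0.07987181] [-0.4399951  -0.09707753  0.89273751] 26.78071728219865 yaw 12.442019615220223 1196 3216
plane ext [[-0.0611, -0.1014, -0.0033], [-0.0585, -0.0977, -0.003], [0.0539, 0.0952, 0.0029], [0.0556, 0.0985, 0.0031]]
handle 243 ((-0.017001060768961906, -0.0006264150142669678), (0.02479468286037445, 0.06993209570646286), 1.1289976835250854) [-0.02923762 -0.03571535  0.0300488 ] [-0.00444719  0.03437824  0.05070386]
hc [ 0.56679074 -0.16724171  0.10795389]
[0.87177115 0.19234167 0.45057712] [-2.15451542e-01  9.76514533e-01 -1.38777878e-17]
```

View pics/crop1.png

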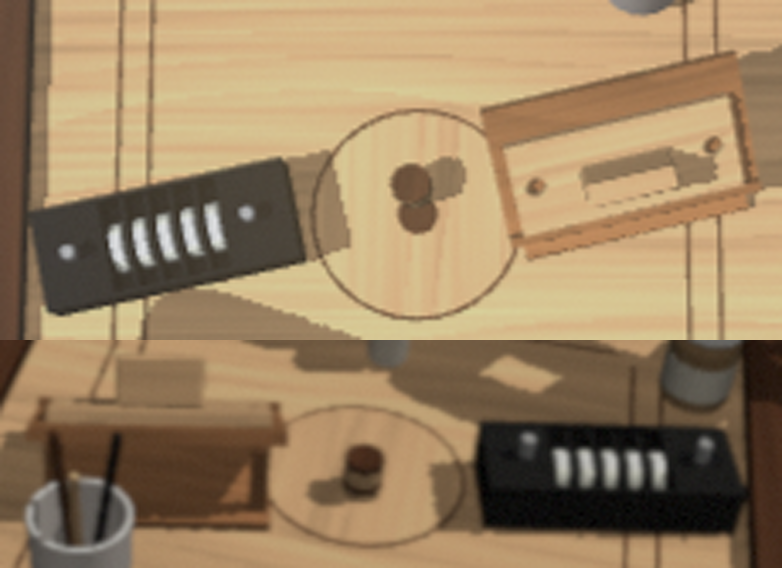

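The crop confirms it. The plate on the rest has the bar handle and holes at crop (536,186) and (712,145), and is the smaller of the two. The holder's pins are at crop (67,252) and (246,213). Next I'll refine these positions.

Run:
```python
from h import *
c=load('top'); s=load('scene')
def spots(c,x0,y0,x1,y1,thr,dark=False,amin=3):
    g=cv2.cvtColor(c['frame'],cv2.COLOR_BGR2GRAY)[y0:y1,x0:x1].astype(float)
    m=(g<thr if dark else g>thr).astype(np.uint8)
    n,l,st,ce=cv2.connectedComponentsWithStats(m)
    return [(st[i,4],(ce[i]+[x0,y0]).round(2).tolist(),st[i,2:4].tolist()) for i in range(1,n) if st[i,4]>=amin]
print('top pins',spots(c,178,262,192,276,110),spots(c,231,251,244,264,110))
print('scene pins',spots(s,408,248,428,268,90),spots(s,462,248,482,268,90))
print('holes',spots(c,316,244,329,256,135,True),spots(c,368,232,381,244,135,True))
T=np.array([[184.7,269.1],[237.4,257.6]]);W=onplane(c,T,.078)
print('pins top-only',W.round(4))
S=np.array([[417.5,257],[471.5,258]]);print('pins scene',onplane(s,S,.078).round(4))
# plate plane: bright-wood pixels inside hull, slope 32 fixed
uv,P=cloud(c)
poly=np.array([[314,240],[380,225],[383,250],[318,264]])
inn=np.array([cv2.pointPolygonTest(poly.astype(np.float32),tuple(map(float,p)),False)>0 for p in uv])
q=P[inn];u=uv[inn]
H=np.array([[322.6,249.7],[374.4,237.6]])
y=np.radians(12.2)
n=np.array([-np.sin(np.radians(32))*np.cos(y),-np.sin(np.radians(32))*np.sin(y),np.cos(np.radians(32))])
d=q@n; hist,e=np.histogram(d,40); print([(round(e[i],4),int(hist[i])) for i in range(40) if hist[i]>8])
np.savez('pics/pl.npz',q=q,u=u,n=n)
```

```text
top pins [(np.int32(15), [184.13, 268.47], [5, 4])] [(np.int32(15), [237.07, 257.27], [5, 4])]
scene pins [(np.int32(10), [414.5, 248.0], [10, 1]), (np.int32(10), [416.8, 254.9], [4, 3]), (np.int32(25), [426.2, 262.2], [3, 10])] [(np.int32(3), [468.0, 249.0], [3, 1]), (np.int32(36), [477.25, 249.56], [11, 5]), (np.int32(8), [470.88, 256.12], [3, 3])]
holes [(np.int32(15), [321.67, 249.6], [5, 4])] [(np.int32(19), [373.95, 237.21], [5, 5]), (np.int32(19), [371.21, 242.21], [8, 3])]
pins top-only [[0.5196 0.2614 0.078 ]
 [0.5489 0.1249 0.078 ]]
pins scene [[0.5604 0.1308 0.078 ]
 [0.5295 0.2661 0.078 ]]
[(np.float64(-0.232), 9), (np.float64(-0.2305), 11), (np.float64(-0.2289), 15), (np.float64(-0.2274), 37), (np.float64(-0.2258), 71), (np.float64(-0.2243), 126), (np.float64(-0.2227), 197), (np.float64(-0.2211), 230), (np.float64(-0.2196), 218), (np.float64(-0.218), 180), (np.float64(-0.2165), 113), (np.float64(-0.2149), 65), (np.float64(-0.2134), 29), (np.float64(-0.2118), 13), (np.float64(-0.2103), 10), (np.float64(-0.2025), 10), (np.float64(-0.1963), 9), (np.float64(-0.1932), 10), (np.float64(-0.1885), 10), (np.float64(-0.1869), 12), (np.float64(-0.1854), 16), (np.float64(-0.1838), 34), (np.float64(-0.1823), 32), (np.float64(-0.1807), 36), (np.float64(-0.1792), 32), (np.float64(-0.1776), 25), (np.float64(-0.1761), 16)]
```

Run:
```python
from h import *
c=load('top'); s=load('scene'); z=np.load('pics/pl.npz'); q,n=z['q'],z['n']
def onpl(c,uv,n,d):
    v=R.from_quat(c['orientation']).apply(ray(c,uv)); return c['xyz']+v*((d-c['xyz']@n)/(v@n))[:,None]
A=onplane(c,[[184.3,268.6],[237.1,257.4]],.078);B=onplane(s,[[470.9,255.8],[416.8,254.6]],.078)
print('pins',A.round(4).tolist(),B.round(4).tolist())
# triangulate
for a,b in zip([[184.3,268.6],[237.1,257.4]],[[470.9,255.8],[416.8,254.6]]):
    va=R.from_quat(c['orientation']).apply(ray(c,[a]))[0];vb=R.from_quat(s['orientation']).apply(ray(s,[b]))[0]
    t=np.linalg.lstsq(np.c_[va,-vb],s['xyz']-c['xyz'],rcond=None)[0]; pa=c['xyz']+t[0]*va;pb=s['xyz']+t[1]*vb; print('tri',((pa+pb)/2).round(4),np.linalg.norm(pa-pb).round(4))
m=A.mean(0);dv=A[0]-A[1];print('mid',m,'dist',np.linalg.norm(dv),'yaw',np.degrees(np.arctan2(-dv[0],dv[1])))
Hh=onpl(c,[[322.2,249.7],[374.1,237.3]],n,-.2205);dv=Hh[0]-Hh[1]
print('holes',Hh.round(4).tolist(),Hh.mean(0).round(4),'dist',np.linalg.norm(dv),'yaw',np.degrees(np.arctan2(-dv[0],dv[1])))
hq=q[q@n>-.187]; 
e2=np.array([-.2113,.9774,0]);e1=np.cross(e2,n); L=np.c_[hq@e1,hq@e2,hq@n]
lo,hi=np.percentile(L,[1,99],axis=0);print('handle',lo,hi,hi-lo); mm=(lo+hi)/2
print('handle-derived plate top centre',(np.c_[e1,e2,n]@[mm[0],mm[1],-.2205]).round(4))
# holder top corners by dark mask
hsv=cv2.cvtColor(c['frame'],cv2.COLOR_BGR2HSV); M=(hsv[...,2]<75).astype(np.uint8);M[:,:165]=0;M[:,265:]=0;M[:230]=0;M[:,][300:]=0
k=max(cv2.findContours(M,0,2)[0],key=cv2.contourArea);hull=cv2.convexHull(k)
r=cv2.minAreaRect(onplane(c,hull.reshape(-1,2),.060)[:,:2].astype(np.float32));print('holder rect',r)
```

```text
pins [[0.5209, 0.2625, 0.078], [0.5494, 0.1257, 0.078]] [[0.5212, 0.2646, 0.078], [0.5516, 0.1284, 0.078]]
tri [0.5209 0.2637 0.0775] 0.002
tri [0.5496 0.1273 0.0761] 0.0025
mid [0.53512797 0.1941152  0.078     ] dist 0.13972352249198638 yaw 11.782334868695663
holes [[0.5688, -0.0958, 0.0747], [0.6005, -0.2316, 0.0762]] [ 0.5847 -0.1637  0.0755] dist 0.13952338118604515 yaw 13.151074206355055
handle [ 0.48591042 -0.31751642 -0.18659729] [ 0.50758376 -0.24966021 -0.17442305] [0.02167334 0.06785621 0.01217424]
handle-derived plate top centre [ 0.5859 -0.1635  0.0762]
holder rect ((0.5345479846000671, 0.1929057240486145), (0.2188502699136734, 0.18249770998954773), 89.98798370361328)
```

```bash
cat >> h.py <<'E'
def rot(yaw,tilt):
    # tool z=-n, tool y along plate +x or -x
    y,t=np.radians(yaw),np.radians(tilt)
    Rp=R.from_euler('z',y)*R.from_euler('y',-t)   # plate axes, x rises
    P=Rp.as_matrix(); return R.from_matrix(np.c_[P[:,1],P[:,0],-P[:,2]]),P[:,2]
def plan(p,Rt,rows):
    s=arm.read_state(); d=(np.array(p)-s['tcp_pos']); rv=(Rt*R.from_quat(s['tcp_rot']).inv()).as_rotvec()
    print('shift mm',(d*1000).round(1),'rot deg',np.degrees(rv).round(2),'per row',(d/.25/rows).round(4),(rv/(np.pi/2)/rows).round(4))
E
python3 - <<'E'
from h import *
Rt,n=rot(12.7,32); top=np.array([.585,-.1636,.0757])
print('n',n,'grasp',top+.022*n)
for Rr in(Rt,Rt*R.from_euler('z',180,degrees=True)): plan(top+.10*n,Rr,16)
E
```

```text
n [-0.51695455 -0.11650074  0.8480481 ] grasp [ 0.573627   -0.16616302  0.09435706]
shift mm [ 250.  -732.1  -67.6] rot deg [ 20.3  -26.12 -48.97] per row [ 0.0625 -0.183  -0.0169] [ 0.0141 -0.0181 -0.034 ]
shift mm [ 250.  -732.1  -67.6] rot deg [-31.36 -24.39 125.61] per row [ 0.0625 -0.183  -0.0169] [-0.0218 -0.0169  0.0872]
```

Call:
jog_arm(
  moves=[
    [0.0625,-0.183,0,0.0141,-0.0181,-0.034,60],
    [0.0625,-0.183,0,0.0141,-0.0181,-0.034,60],
    [0.0625,-0.183,0,0.0141,-0.0181,-0.034,60],
    [0.0625,-0.183,0,0.0141,-0.0181,-0.034,60],
    [0.0625,-0.183,0,0.0141,-0.0181,-0.034,60],
    [0.0625,-0.183,0,0.0141,-0.0181,-0.034,60],
    [0.0625,-0.183,0,0.0141,-0.0181,-0.034,60],
    [0.0625,-0.183,0,0.0141,-0.0181,-0.034,60],
  ],
)

```text
clock: 0.9
tcp_pos: [0.4086, 0.1892, 0.2288]
tcp_rot: [0.432, 0.891, 0.112, 0.09]
contact_force: [0.9, 0.7, 0.3]
grip_width: 0.0599
grasp_force: 0.0
```

Call:
jog_arm(
  moves=[
    [0.0625,-0.183,0,0.0141,-0.0181,-0.034,60],
    [0.0625,-0.183,0,0.0141,-0.0181,-0.034,60],
    [0.0625,-0.183,0,0.0141,-0.0181,-0.034,60],
    [0.0625,-0.183,0,0.0141,-0.0181,-0.034,60],
    [0.0625,-0.183,0,0.0141,-0.0181,-0.034,60],
    [0.0625,-0.183,0,0.0141,-0.0181,-0.034,60],
    [0.0,0,0,0,0,0,60],
    [0,0,0,0,0,0,60],
  ],
)

```text
clock: 1.7
tcp_pos: [0.5019, -0.0844, 0.2281]
tcp_rot: [0.562, 0.79, 0.19, 0.152]
contact_force: [0.2, 1.2, -1.2]
grip_width: 0.0596
grasp_force: 0.0
```

Run:
```python
from h import *
Rt,n=rot(12.7,32); top=np.array([.585,-.1636,.0757])
plan(top+.10*n,Rt,6);plan(top+.022*n,Rt,10)
print(arm.read_state()['qpos'])
```

```text
shift mm [ 31.4 -90.9 -67.6] rot deg [ 2.47 -3.33 -6.02] per row [ 0.021  -0.0606 -0.0451] [ 0.0046 -0.0062 -0.0112]
shift mm [  71.8  -81.8 -133.8] rot deg [ 2.47 -3.33 -6.02] per row [ 0.0287 -0.0327 -0.0535] [ 0.0027 -0.0037 -0.0067]
[-0.46181184  0.2203583   2.10839279  0.67169197  0.53779671 -1.33279782]
```

Call:
jog_arm(
  moves=[
    [0.021,-0.0606,-0.0451,0.0046,-0.0062,-0.0112,60],
    [0.021,-0.0606,-0.0451,0.0046,-0.0062,-0.0112,60],
    [0.021,-0.0606,-0.0451,0.0046,-0.0062,-0.0112,60],
    [0.021,-0.0606,-0.0451,0.0046,-0.0062,-0.0112,60],
    [0.021,-0.0606,-0.0451,0.0046,-0.0062,-0.0112,60],
    [0.021,-0.0606,-0.0451,0.0046,-0.0062,-0.0112,60],
    [0,0,0,0,0,0,60],
    [0,0,0,0,0,0,60],
  ],
)

```text
clock: 2.5
tcp_pos: [0.5335, -0.1728, 0.1611]
tcp_rot: [0.599, 0.752, 0.216, 0.172]
contact_force: [0.0, 0.4, -0.4]
grip_width: 0.0599
grasp_force: 0.0
```

Run:
```python
from h import *
Rt,n=rot(12.7,32); top=np.array([.585,-.1636,.0757])
plan(top+.022*n,Rt,6)
a=grab('top')['frame'][175:290,290:405];b=grab('scene')['frame'][175:290,235:350]
cv2.imwrite('pics/c2.png',cv2.resize(np.hstack([a,b]),(800,400),interpolation=cv2.INTER_CUBIC))
```

```text
shift mm [ 40.2   6.7 -66.7] rot deg [-0.    0.03 -0.2 ] per row [ 0.0268  0.0045 -0.0445] [-0.      0.0001 -0.0004]
```

View pics/c2.png

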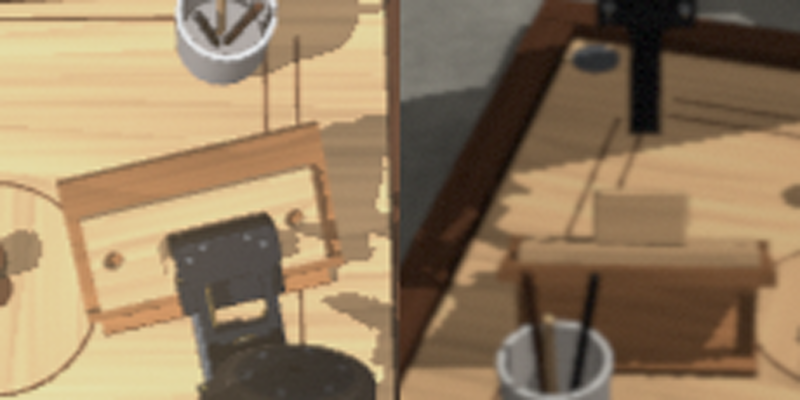

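The gripper sits square to the handle and centred over it (handle at right panel (640,215), finger above it), with the pot clear. I'll go in along the plate normal.

Call:
jog_arm(
  moves=[
    [0.0268,0.0045,-0.0445,0,0,0,60],
    [0.0268,0.0045,-0.0445,0,0,0,60],
    [0.0268,0.0045,-0.0445,0,0,0,60],
    [0.0268,0.0045,-0.0445,0,0,0,60],
    [0.0268,0.0045,-0.0445,0,0,0,60],
    [0.0268,0.0045,-0.0445,0,0,0,60],
    [0,0,0,0,0,0,60],
    [0,0,0,0,0,0,60],
  ],
)

```text
clock: 3.4
tcp_pos: [0.5739, -0.1669, 0.0949]
tcp_rot: [0.599, 0.751, 0.216, 0.173]
contact_force: [0.6, 0.5, 0.4]
grip_width: 0.0603
grasp_force: 0.0
```

Call:
jog_arm(
  moves=[
    [0,0,0,0,0,0,32],
    [0,0,0,0,0,0,26],
    [0,0,0,0,0,0,22],
    [0,0,0,0,0,0,18],
    [0,0,0,0,0,0,10],
    [0,0,0,0,0,0,10],
    [0,0,0,0,0,0,10],
    [0,0,0,0,0,0,10],
  ],
  newtons=12,
)

```text
clock: 4.2
tcp_pos: [0.5737, -0.1677, 0.0942]
tcp_rot: [0.6, 0.751, 0.215, 0.173]
contact_force: [-5.0, -1.3, 2.8]
grip_width: 0.0203
grasp_force: 12.0
```

Call:
jog_arm(
  moves=[
    [0,0,0,0,0,0,10],
    [0,0,0,0,0,0,10],
    [-0.006,-0.0014,0.01,0,0,0,10],
    [-0.012,-0.0028,0.02,0,0,0,10],
    [-0.02,-0.005,0.035,0,0,0,10],
    [-0.02,-0.005,0.06,0,0,0,10],
    [-0.02,-0.005,0.08,0,0,0,10],
    [-0.02,-0.005,0.08,0,0,0,10],
  ],
  newtons=40,
)

```text
clock: 5.0
tcp_pos: [0.5489, -0.1736, 0.1662]
tcp_rot: [0.6, 0.751, 0.216, 0.172]
contact_force: [0.9, -0.1, -2.5]
grip_width: 0.0197
grasp_force: 40.0
```

Run:
```python
from h import *
print(arm.read_state()['contact_force'],arm.read_state()['ft_torque'])
Rt,n=rot(11.9,0); tgt=np.array([.5355,.1947,.060+.030+.022])
plan(tgt+[0,0,.075],Rt,14)
```

```text
[ 0.93043533 -0.11980167 -2.50637326] [-0.22419368  0.62108001  0.03548454]
shift mm [-13.4 368.3  20.8] rot deg [-6.82 31.31 -0.88] per row [-0.0038  0.1052  0.0059] [-0.0054  0.0248 -0.0007]
```

Call:
jog_arm(
  moves=[
    [-0.0038,0.03,0.05,-0.0054,0.0248,-0.0007,10],
    [-0.0038,0.07,0.033,-0.0054,0.0248,-0.0007,10],
    [-0.0038,0.1052,0,-0.0054,0.0248,-0.0007,10],
    [-0.0038,0.1052,0,-0.0054,0.0248,-0.0007,10],
    [-0.0038,0.1052,0,-0.0054,0.0248,-0.0007,10],
    [-0.0038,0.1052,0,-0.0054,0.0248,-0.0007,10],
    [-0.0038,0.1052,0,-0.0054,0.0248,-0.0007,10],
    [-0.0038,0.1052,0,-0.0054,0.0248,-0.0007,10],
  ],
)

```text
clock: 5.8
tcp_pos: [0.5414, 0.01, 0.1866]
tcp_rot: [0.623, 0.773, 0.093, 0.075]
contact_force: [0.4, -0.4, -2.5]
grip_width: 0.0193
grasp_force: 40.0
```

Call:
jog_arm(
  moves=[
    [-0.0038,0.1052,0,-0.0054,0.0248,-0.0007,10],
    [-0.0038,0.1052,0,-0.0054,0.0248,-0.0007,10],
    [-0.0038,0.1052,0,-0.0054,0.0248,-0.0007,10],
    [-0.0038,0.1052,0,-0.0054,0.0248,-0.0007,10],
    [-0.0038,0.1052,0,-0.0054,0.0248,-0.0007,10],
    [-0.0038,0.1052,0,-0.0054,0.0248,-0.0007,10],
    [0,0.08,0,0,0,0,10],
    [0,0,0,0,0,0,10],
  ],
)

```text
clock: 6.6
tcp_pos: [0.5359, 0.1887, 0.1863]
tcp_rot: [0.629, 0.777, 0.0, 0.001]
contact_force: [-0.9, -0.8, -1.6]
grip_width: 0.0199
grasp_force: 40.0
```

Run:
```python
from h import *
s=arm.read_state();print(s['contact_force'],s['ft_torque'])
Rt,n=rot(11.9,0); plan([.5355,.1947,.187],Rt,8)
a=grab('top')['frame'][190:320,150:290];b=grab('scene')['frame'][150:280,370:510]
cv2.imwrite('pics/c3.png',cv2.resize(np.hstack([a,b]),(800,371),interpolation=cv2.INTER_CUBIC))
```

```text
[-0.93116686 -0.82565422 -1.63676382] [-0.11957483  0.05824436  0.0299677 ]
shift mm [-0.4  6.   0.7] rot deg [ 0.01  0.1  -0.1 ] per row [-0.0002  0.003   0.0004] [ 0.      0.0001 -0.0001]
```

View pics/c3.png

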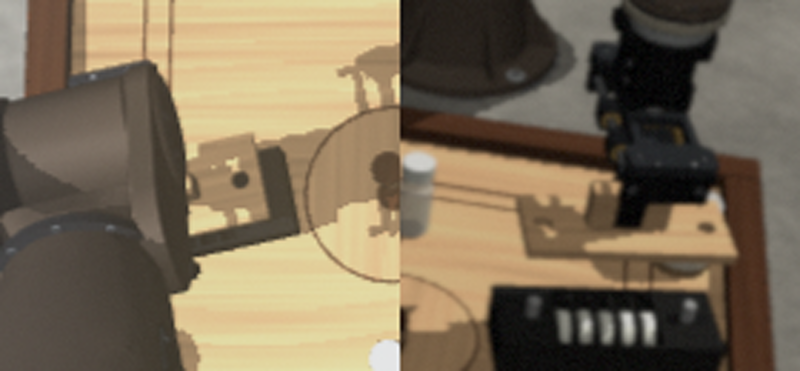

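The plate is held level above the holder. In the right panel its holes are at (543,229) and (706,228), with the pins below at (533,303) and (688,308). In the top view one hole is at (240,180).

Run:
```python
from h import *
c=load('top'); s=load('scene'); st=arm.read_state(); tp=st['tcp_pos']; print(tp)
zt=tp[2]-.022
def dark(c,u,v,r=6):
    g=cv2.cvtColor(c['frame'],cv2.COLOR_BGR2GRAY)[v-r:v+r+1,u-r:u+r+1].astype(float)
    w=np.clip(np.median(g)-12-g,0,None); yy,xx=np.mgrid[-r:r+1,-r:r+1]; w[(xx**2+yy**2)>r*r]=0
    return [u+(w*xx).sum()/w.sum(),v+(w*yy).sum()/w.sum()]
hs=[dark(s,477,230,5),dark(s,420,230,5)];ht=[dark(c,234,253,5)]
print(hs,ht)
S=onplane(s,hs,zt);T=onplane(c,ht,zt)
print('scene holes',S.round(4).tolist(),np.linalg.norm(S[0]-S[1])); print('top hole',T.round(4).tolist())
y=np.radians(11.9);ey=np.array([-np.sin(y),np.cos(y),0])
print('expected holes',(tp+.07*ey).round(4),(tp-.07*ey).round(4))
```

```text
[0.53579106 0.18675025 0.18626737]
[[np.float64(476.87664041994753), np.float64(229.31321084864393)], [np.float64(419.83870967741933), np.float64(227.0215053763441)]] [[np.float64(233.69724137931036), np.float64(252.63310344827588)]]
scene holes [[0.5212, 0.2604, 0.1643], [0.5481, 0.1225, 0.1643]] 0.14052979868339743
top hole [[0.5505, 0.1212, 0.1643]]
expected holes [0.5214 0.2552 0.1863] [0.5502 0.1183 0.1863]
```

Call:
jog_arm(
  moves=[
    [0.0012,0.0188,0,0,0,0,10],
    [0,0,-0.03,0,0,0,10],
    [0,0,-0.06,0,0,0,10],
    [0,0,-0.06,0,0,0,10],
    [0,0,-0.06,0,0,0,10],
    [0,0,-0.03,0,0,0,10],
    [0,0,0,0,0,0,10],
    [0,0,0,0,0,0,10],
  ],
)

```text
clock: 7.5
tcp_pos: [0.5366, 0.1914, 0.1265]
tcp_rot: [0.63, 0.777, 0.001, 0.001]
contact_force: [0.3, 1.1, -2.4]
grip_width: 0.0195
grasp_force: 40.0
```

Run:
```python
from h import *
for i in range(4):
    s=arm.read_state();print(s['tcp_pos'].round(4),s['contact_force'].round(2),s['ft_torque'].round(3))
    c=grab('scene')
a=c['frame'][215:295,395:495]
cv2.imwrite('pics/c4.png',cv2.resize(a,(700,560),interpolation=cv2.INTER_CUBIC)); grab('top')
```

```text
[0.5366 0.1914 0.1265] [ 0.28  1.06 -2.37] [-0.049  0.006 -0.05 ]
[0.5368 0.1915 0.1268] [-0.22  0.56 -2.05] [-0.065  0.073 -0.011]
[0.5368 0.1916 0.1269] [ 0.07 -0.28 -2.46] [ 0.002  0.034 -0.006]
[0.5367 0.1916 0.1269] [-0.17  0.39 -1.52] [-0.057  0.01   0.025]
```

View pics/c4.png

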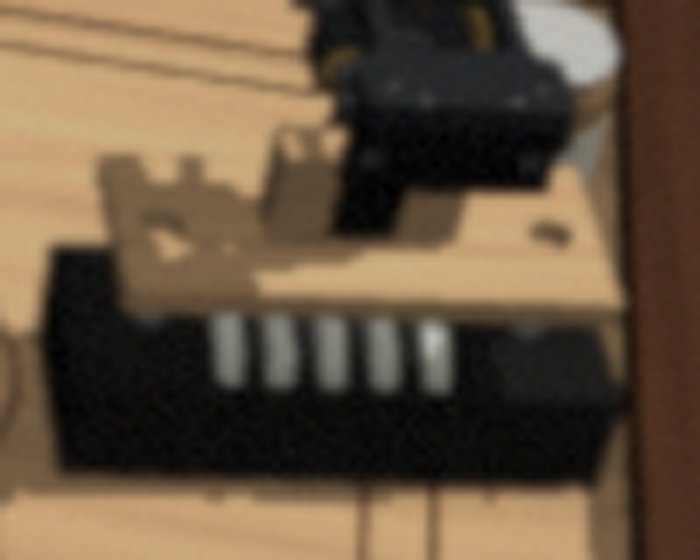

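The plate hovers about 17 mm over the pins. The right hole is at crop (550,233) and the left one at about (165,230), partly lit, with the pin bodies just below the plate at (150,318) and (528,325).

Run:
```python
from h import *
c=load('top'); s=load('scene'); zt=.1268-.022
print('scene R hole',onplane(s,[[395+550/7-.4,215+233/7-.4]],zt),'pin',[.5212,.2646])
print('scene L hole',onplane(s,[[395+165/7-.4,215+232/7-.4]],zt),'pin',[.5516,.1284])
g=cv2.cvtColor(c['frame'],cv2.COLOR_BGR2GRAY)
u,v=235,256
print(g[v-8:v+8,u-8:u+8])
```

```text
scene R hole [[0.52118814 0.2644589  0.1048    ]] pin [0.5212, 0.2646]
scene L hole [[0.55596451 0.1280665  0.1048    ]] pin [0.5516, 0.1284]
[[143 144 142 143 144 145 143 190 204 167 146 147 145 143 142  99]
 [144 145 145 148 147 148 192 211 211 167 140 138 138 137 135 103]
 [147 147 147 146 143 185 203 204 204 162 135 134 135 135 134 113]
 [141 140 138 136 136 146 150 188 200 158 134 133 135 135 138 118]
 [133 134 133 133 133 134 132 151 170 167 137 133 142 142 142 141]
 [133 132 133 134 136 138 137 123 106  98  87 109 138 147 148 147]
 [137 139 140 142 143 143 130  98  72  65  67  74 122 140 143 141]
 [144 144 146 145 146 147 121  82  66  75  89  83 105 134 140 141]
 [146 148 147 145 144 142 115  77  85 114 124 116 125 137 139 140]
 [143 141 140 140 139 139 129  93  95 121 126 126 135 140 141 140]
 [139 137 138 139 139 140 138 129 119 123 127 135 140 140 142 143]
 [138 139 138 139 138 138 139 138 138 139 140 141 142 141 142 141]
 [140 138 140 140 140 139 142 141 142 142 141 139 139 139 138 135]
 [141 142 141 141 142 141 140 140 139 137 138 136 136 137 137 140]
 [140 139 140 139 137 136 136 135 137 137 137 139 141 141 140 140]
 [136 135 133 137 135 137 138 139 140 138 140 140 140 142 140 140]]
```

Run:
```python
from h import *
c=load('top')
print(onplane(c,[[236.2,255.4]],.1048),'pin',onplane(c,[[237.1,257.4]],.078))
```

```text
[[0.55121122 0.12405359 0.1048    ]] pin [[0.54939334 0.1257254  0.078     ]]
```

Call:
jog_arm(
  moves=[
    [-0.003,0.0024,0,0,0,0,10],
    [0,0,-0.016,0,0,0,10],
    [0,0,-0.016,0,0,0,10],
    [0,0,-0.016,0,0,0,10],
    [0,0,-0.006,0,0,0,10],
    [0,0,-0.004,0,0,0,10],
    [0,0,-0.004,0,0,0,10],
    [0,0,0,0,0,0,10],
  ],
)

```text
clock: 8.55
tcp_pos: [0.5357, 0.1922, 0.1107]
tcp_rot: [0.63, 0.777, 0.001, 0.001]
contact_force: [0.6, 0.2, -2.1]
grip_width: 0.0198
grasp_force: 40.0
```

Call:
jog_arm(
  moves=[
    [0,0,-0.003,0,0,0,10],
    [0,0,-0.003,0,0,0,10],
    [0,0,0,0,0,0,10],
    [0,0,0,0,0,0,10],
    [0,0,0,0,0,0,10],
    [0,0,0,0,0,0,10],
    [0,0,0,0,0,0,10],
    [0,0,0,0,0,0,10],
  ],
)

```text
clock: 9.35
tcp_pos: [0.5357, 0.1922, 0.1093]
tcp_rot: [0.63, 0.777, 0.001, 0.001]
contact_force: [0.6, -0.6, -2.2]
grip_width: 0.0198
grasp_force: 40.0
```

Call:
jog_arm(
  moves=[
    [0,0,-0.002,0,0,0,10],
    [0,0,-0.002,0,0,0,10],
    [0,0,-0.002,0,0,0,10],
    [0,0,-0.002,0,0,0,10],
    [0,0,0,0,0,0,10],
    [0,0,0,0,0,0,10],
    [0,0,0,0,0,0,10],
    [0,0,0,0,0,0,10],
  ],
)

```text
clock: 10.15
tcp_pos: [0.5357, 0.1922, 0.1073]
tcp_rot: [0.63, 0.777, 0.001, 0.001]
contact_force: [0.6, -0.2, -1.3]
grip_width: 0.0199
grasp_force: 40.0
```

```bash
python3 -c "
from h import *
s=arm.read_state();print(s['tcp_pos'].round(4),s['contact_force'].round(2),s['ft_torque'].round(3))"
```

```text
[0.5357 0.1922 0.1073] [ 0.6  -0.19 -1.31] [-0.114  0.02   0.025]
```

Call:
jog_arm(
  moves=[
    [0,0,-0.002,0,0,0,10],
    [0,0,-0.002,0,0,0,10],
    [0,0,-0.002,0,0,0,10],
    [0,0,-0.002,0,0,0,10],
    [0,0,0,0,0,0,10],
    [0,0,0,0,0,0,10],
    [0,0,0,0,0,0,10],
    [0,0,0,0,0,0,10],
  ],
)

```text
clock: 10.95
tcp_pos: [0.5357, 0.1922, 0.1053]
tcp_rot: [0.63, 0.777, 0.001, 0.001]
contact_force: [-0.8, 0.4, -1.9]
grip_width: 0.0197
grasp_force: 40.0
```

```bash
python3 -c "
from h import *
s=arm.read_state();print(s['tcp_pos'].round(4),s['contact_force'].round(2),s['ft_torque'].round(3))"
```

```text
[0.5357 0.1922 0.1053] [-0.81  0.42 -1.89] [-0.047  0.036  0.078]
```

The estimated underside is now about 4.5 mm below the pin tips with no reaction force, so the pins appear to be in the holes. I'll keep lowering gently.

Call:
jog_arm(
  moves=[
    [0,0,-0.003,0,0,0,10],
    [0,0,-0.003,0,0,0,10],
    [0,0,-0.003,0,0,0,10],
    [0,0,-0.003,0,0,0,10],
    [0,0,-0.003,0,0,0,10],
    [0,0,-0.003,0,0,0,10],
    [0,0,0,0,0,0,10],
    [0,0,0,0,0,0,10],
  ],
)

```text
clock: 11.75
tcp_pos: [0.5357, 0.1922, 0.1008]
tcp_rot: [0.63, 0.777, 0.001, 0.001]
contact_force: [-0.2, -0.3, -3.1]
grip_width: 0.0195
grasp_force: 40.0
```

Call:
jog_arm(
  moves=[
    [0,0,-0.003,0,0,0,10],
    [0,0,-0.003,0,0,0,10],
    [0,0,-0.003,0,0,0,10],
    [0,0,-0.003,0,0,0,10],
    [0,0,-0.003,0,0,0,10],
    [0,0,0,0,0,0,10],
    [0,0,0,0,0,0,10],
    [0,0,0,0,0,0,10],
  ],
)

```text
clock: 12.55
tcp_pos: [0.5357, 0.1922, 0.097]
tcp_rot: [0.63, 0.777, 0.001, 0.001]
contact_force: [-0.2, -0.8, -2.4]
grip_width: 0.0198
grasp_force: 40.0
```

```bash
python3 -c "
from h import *
s=arm.read_state();print(s['tcp_pos'].round(4),s['contact_force'].round(2),s['ft_torque'].round(3))"
```

```text
[0.5357 0.1922 0.097 ] [-0.25 -0.76 -2.43] [-0.    -0.019 -0.02 ]
```

Call:
jog_arm(
  moves=[
    [0,0,-0.002,0,0,0,10],
    [0,0,-0.002,0,0,0,10],
    [0,0,-0.002,0,0,0,10],
    [0,0,-0.002,0,0,0,10],
    [0,0,-0.002,0,0,0,10],
    [0,0,-0.002,0,0,0,10],
    [0,0,0,0,0,0,10],
    [0,0,0,0,0,0,10],
  ],
)

```text
clock: 13.35
tcp_pos: [0.5357, 0.1922, 0.094]
tcp_rot: [0.63, 0.777, 0.001, 0.001]
contact_force: [0.3, 0.7, -2.6]
grip_width: 0.0197
grasp_force: 40.0
```

Run:
```python
from h import *
s=arm.read_state();print(s['tcp_pos'].round(4),s['contact_force'].round(2),s['ft_torque'].round(3))
c=grab('scene'); cv2.imwrite('pics/c5.png',cv2.resize(c['frame'][215:295,395:495],(700,560),interpolation=cv2.INTER_CUBIC))
```

```text
[0.5357 0.1922 0.094 ] [ 0.34  0.66 -2.56] [ 0.008  0.076 -0.052]
```

View pics/c5.png

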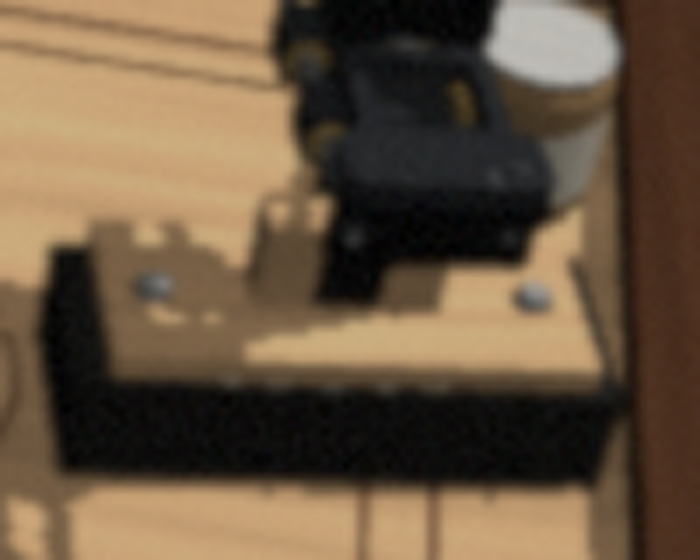

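Both pins stand through the holes, at (154,285) and (533,297). The plate is almost down, so I'll continue until I feel contact.

Call:
jog_arm(
  moves=[
    [0,0,-0.0015,0,0,0,10],
    [0,0,-0.0015,0,0,0,10],
    [0,0,-0.0015,0,0,0,10],
    [0,0,0,0,0,0,10],
    [0,0,0,0,0,0,10],
    [0,0,0,0,0,0,10],
    [0,0,0,0,0,0,10],
    [0,0,0,0,0,0,10],
  ],
)

```text
clock: 14.2
tcp_pos: [0.5357, 0.1922, 0.0929]
tcp_rot: [0.63, 0.777, 0.001, 0.001]
contact_force: [-0.1, 0.8, -2.2]
grip_width: 0.0199
grasp_force: 40.0
```

Call:
jog_arm(
  moves=[
    [0,0,-0.0015,0,0,0,10],
    [0,0,-0.0015,0,0,0,10],
    [0,0,0,0,0,0,10],
    [0,0,0,0,0,0,10],
    [0,0,0,0,0,0,10],
    [0,0,0,0,0,0,10],
    [0,0,0,0,0,0,10],
    [0,0,0,0,0,0,10],
  ],
)

```text
clock: 15.0
tcp_pos: [0.5357, 0.1922, 0.0921]
tcp_rot: [0.63, 0.777, 0.001, 0.001]
contact_force: [0.4, 0.2, -2.6]
grip_width: 0.0198
grasp_force: 40.0
```

Call:
jog_arm(
  moves=[
    [0,0,-0.0015,0,0,0,10],
    [0,0,-0.0015,0,0,0,10],
    [0,0,0,0,0,0,10],
    [0,0,0,0,0,0,10],
    [0,0,0,0,0,0,10],
    [0,0,0,0,0,0,10],
    [0,0,0,0,0,0,10],
    [0,0,0,0,0,0,10],
  ],
)

```text
clock: 15.8
tcp_pos: [0.5357, 0.1922, 0.0914]
tcp_rot: [0.63, 0.777, 0.001, 0.001]
contact_force: [0.4, -0.7, -2.7]
grip_width: 0.02
grasp_force: 40.0
```

Call:
jog_arm(
  moves=[
    [0,0,-0.0015,0,0,0,10],
    [0,0,0,0,0,0,10],
    [0,0,0,0,0,0,10],
    [0,0,0,0,0,0,10],
    [0,0,0,0,0,0,10],
    [0,0,0,0,0,0,10],
    [0,0,0,0,0,0,10],
    [0,0,0,0,0,0,10],
  ],
)

```text
clock: 16.6
tcp_pos: [0.5357, 0.1922, 0.091]
tcp_rot: [0.63, 0.777, 0.001, 0.001]
contact_force: [0.5, -0.3, -2.4]
grip_width: 0.0199
grasp_force: 40.0
```

```bash
python3 -c "
from h import *
s=arm.read_state();print(s['tcp_pos'].round(4),s['contact_force'].round(2),s['ft_torque'].round(3))"
```

```text
[0.5357 0.1922 0.091 ] [ 0.46 -0.31 -2.37] [-0.11   0.079  0.016]
```

Call:
jog_arm(
  moves=[
    [0,0,-0.0015,0,0,0,10],
    [0,0,-0.0015,0,0,0,10],
    [0,0,0,0,0,0,10],
    [0,0,0,0,0,0,10],
    [0,0,0,0,0,0,10],
    [0,0,0,0,0,0,10],
    [0,0,0,0,0,0,10],
    [0,0,0,0,0,0,10],
  ],
)

```text
clock: 17.4
tcp_pos: [0.5357, 0.1923, 0.0906]
tcp_rot: [0.63, 0.777, 0.001, 0.001]
contact_force: [-1.6, 0.9, 6.7]
grip_width: 0.0198
grasp_force: 40.0
```

Call:
jog_arm(
  moves=[
    [0,0,-0.0015,0,0,0,10],
    [0,0,-0.0015,0,0,0,10],
    [0,0,0,0,0,0,10],
    [0,0,0,0,0,0,10],
    [0,0,0,0,0,0,10],
    [0,0,0,0,0,0,10],
    [0,0,0,0,0,0,10],
    [0,0,0,0,0,0,10],
  ],
)

```text
clock: 18.2
tcp_pos: [0.5358, 0.1923, 0.0906]
tcp_rot: [0.63, 0.777, 0.001, 0.001]
contact_force: [-3.2, 0.3, 14.6]
grip_width: 0.0199
grasp_force: 40.0
```

Call:
jog_arm(
  moves=[
    [0,0,0.001,0,0,0,10],
    [0,0,0.001,0,0,0,10],
    [0,0,0,0,0,0,10],
    [0,0,0,0,0,0,10],
    [0,0,0,0,0,0,10],
    [0,0,0,0,0,0,10],
    [0,0,0,0,0,0,10],
    [0,0,0,0,0,0,10],
  ],
)

```text
clock: 19.0
tcp_pos: [0.5358, 0.1923, 0.0906]
tcp_rot: [0.63, 0.777, 0.001, 0.001]
contact_force: [-0.8, 0.5, 7.7]
grip_width: 0.02
grasp_force: 40.0
```

Run:
```python
from h import *
s=arm.read_state();print(s['tcp_pos'].round(4),s['contact_force'].round(2),s['ft_torque'].round(3))
c=grab('scene');uv,P=cloud(c)
y=np.radians(11.9);ex=np.array([np.cos(y),np.sin(y)]);ey=np.array([-np.sin(y),np.cos(y)])
L=(P[:,:2]-[.5357,.1947]);a,b=L@ex,L@ey
m=(abs(a)<.034)&(abs(b)<.084)&(P[:,2]>.055)&(P[:,2]<.08)&(a>.012)|((a>-.03)&(a<.034)&(abs(b)>.045)&(abs(b)<.06)&(P[:,2]>.055)&(P[:,2]<.08))
k=np.linalg.lstsq(np.c_[a[m],b[m],np.ones(m.sum())],P[m,2],rcond=None)[0];r=P[m,2]-np.c_[a[m],b[m],np.ones(m.sum())]@k
print(m.sum(),'tilt deg',np.degrees(k[:2]).round(2),'z',k[2],'sd',r.std())
```

```text
[0.5358 0.1923 0.0906] [-0.77  0.51  7.67] [-0.39   0.685 -0.033]
495 tilt deg [-0.53  0.16] z 0.06952843400289127 sd 0.0024201679355021198
```

Call:
jog_arm(
  moves=[
    [0,0,0,-0.0006,0.0028,0,10],
    [0,0,0,-0.0006,0.0028,0,10],
    [0,0,0,0,0,0,10],
    [0,0,0,0,0,0,10],
    [0,0,0,0,0,0,10],
    [0,0,0,0,0,0,10],
    [0,0,0,0,0,0,10],
    [0,0,0,0,0,0,10],
  ],
)

```text
clock: 19.85
tcp_pos: [0.5359, 0.1923, 0.0908]
tcp_rot: [0.63, 0.777, -0.002, -0.002]
contact_force: [-2.6, -0.5, 7.9]
grip_width: 0.02
grasp_force: 40.0
```

```bash
python3 -c "
from h import *
s=arm.read_state();print(s['tcp_pos'].round(4),s['contact_force'].round(2),s['ft_torque'].round(3))"
```

```text
[0.5359 0.1923 0.0908] [-2.6  -0.49  7.89] [-0.318  0.26   0.002]
```

The plate is seated: torque is near balance, its top measures 69.5 mm against a nominal 70, and the downward push is light. Now I'll let go gently.

Call:
jog_arm(
  moves=[
    [0,0,0.0005,0,0,0,10],
    [0,0,0,0,0,0,10],
    [0,0,0,0,0,0,10],
    [0,0,0,0,0,0,22],
    [0,0,0,0,0,0,26],
    [0,0,0,0,0,0,32],
    [0,0,0,0,0,0,45],
    [0,0,0,0,0,0,50],
  ],
  newtons=4,
)

```text
clock: 20.65
tcp_pos: [0.5357, 0.1922, 0.09]
tcp_rot: [0.63, 0.777, -0.003, -0.002]
contact_force: [0.3, -0.0, -1.0]
grip_width: 0.0427
grasp_force: 0.0
```

Call:
jog_arm(
  moves=[
    [0,0,0,0,0,0,50],
    [0,0,0.02,0,0,0,50],
    [0,0,0.04,0,0,0,50],
    [0,0,0.08,0,0,0,50],
    [0,0,0.12,0,0,0,50],
    [0,0,0.12,0,0,0,50],
    [0,0,0.1,0,0,0,50],
    [0,0,0,0,0,0,50],
  ],
)

```text
clock: 21.45
tcp_pos: [0.5368, 0.1926, 0.2143]
tcp_rot: [0.63, 0.777, -0.0, -0.0]
contact_force: [1.5, -0.5, 0.6]
grip_width: 0.0499
grasp_force: 0.0
```

Run:
```python
from h import *
c=grab('scene'); cv2.imwrite('pics/c6.png',cv2.resize(c['frame'][180:380,215:515],(795,530),interpolation=cv2.INTER_CUBIC))
uv,P=cloud(c)
y=np.radians(11.9);ex=np.array([np.cos(y),np.sin(y)]);ey=np.array([-np.sin(y),np.cos(y)])
L=(P[:,:2]-[.5357,.1947]);a,b=L@ex,L@ey
m=(abs(a)<.034)&(abs(b)<.084)&(P[:,2]>.055)&(P[:,2]<.08)&((a>.012)|((abs(b)>.045)&(abs(b)<.06)))
A=np.c_[a[m],b[m],np.ones(m.sum())];k=np.linalg.lstsq(A,P[m,2],rcond=None)[0]
print(m.sum(),np.degrees(k[:2]).round(2),k[2])
```

```text
513 [ 0.11 -0.06] 0.06920115984061925
```

View pics/c6.png

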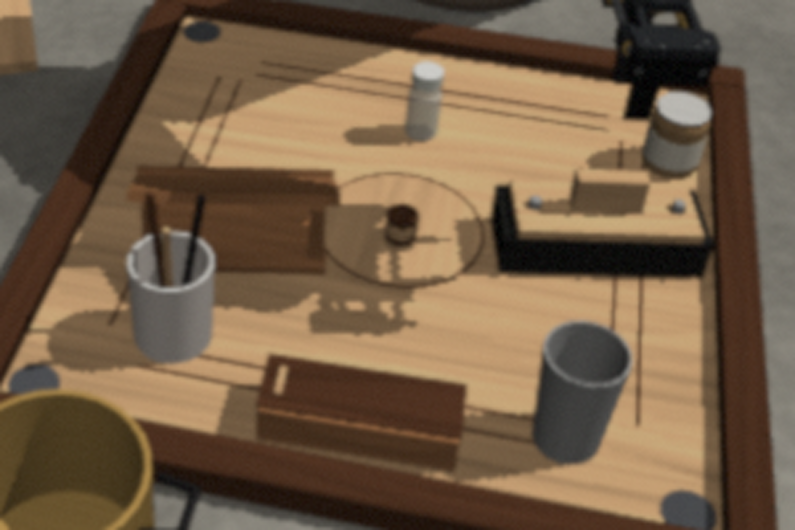

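The cover lies flush (tilt about 0.1°), with both pins through it at (534,201) and (678,206). The other things stand where they were, and the gripper is clear.

```bash
python3 -c "
from station import arm
print(arm.hand_in())"
```

```text
the job is handed in; nothing more can be done
None
```

The cover lies flush on the holder over both pins, released only after it was seated; everything else looks undisturbed, and the job was handed in at about 21.5 s with no verdict shown.

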